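# Set the carving bench's sliding stop to the blank

### The job

One wooden mask blank lies against the fence on the bed of the small carving bench. With the fingertips, push the sliding stop block along its slot towards that blank until its spring pin drops into the last notch still open before the blank, passing over any notch farther out, and leave it latched there. Do not press the stop against the blank, grip and lift nothing, and leave the blanks, the mallet and the tape roll where they are.

Things in the scene. Friction and masses are not known exactly. Their poses are not given: they have to be found in the camera images.
- bench: Fixed wooden carving bench on the table, yaw within 0.3 rad. Origin at table height on the centre line of its slot. Bed: x -70 to 70 mm, y -230 to 200 mm, top at z 30 mm. Dark fence on its -y end, 95 mm high, inner face at y = -200 mm. Plywood side ledge for spares: x 87 to 187 mm, 30 mm high. A steel strip lies 4 mm down in the 24 mm wide slot.
- notch_outer (a point): Centre of the outermost of the steel strip's three notches (18 mm long gaps), at bench y = -7 mm: the last one left open by the long blank.
- notch_middle (a point): Centre of the middle notch, bench y = -47 mm: the last one left open by the medium blank; the long blank covers it.
- notch_inner (a point): Centre of the innermost notch, bench y = -87 mm: the last one left open by the short blank; the others cover it.
- seat (a point): Point on the bed's top on the centre line, 2 mm off the fence (bench y = -198 mm); the origin of the blank on the bed lies within 5 mm of it. Axes as the bench.
- carriage (a joint): Travel (m) of the stop block towards the fence (bench -y), 0 to 0.19; starts at 0 to 0.06, before all notches. Pin centred in the outer, middle, inner notch at 0.080, 0.120, 0.160; the block is then 7 to 9 mm clear of the matching blank. Sliding takes 1.2 N + 15 N s/m. Within about 7 mm of a notch's centre the block pulls itself in and centres; leaving a notch takes about 9 N.
- stop_block: Dark wooden stop block to be pushed: 110 mm wide (x), 96 mm long along the slot (y), 50 mm high, about 0.5 kg, too big to grip, captive in the slot. Origin: centre of its underside, 30 mm above the table, axes as the bench; at travel c it is at bench y = 107 mm - c. Its pin is on the centre line 34 mm nearer the fence than the origin.
- push_face (a point): Centre of the block's outer upright face (bench +y side, away from the fence), 55 mm above the table: push here, towards bench -y.
- pin (a joint): Drop (m) of the block's spring-loaded brass pin: 0 while it rides on the strip (dome about 6 mm proud of the block's top), about 0.006 when it has dropped into a notch (dome nearly flush). It drops by itself.
- blank_short: Rough mask blank of pale wood: slab 70 mm wide, 90 mm long, 26 mm high, with a stepped relief up to 45 mm. Loose, about 120 g. Origin: underside, middle of the end towards the fence; +y along its length. One of the three blanks lies on the bed with its origin at seat, two are spares on the side ledge.
- blank_medium: Rough mask blank of pale wood: slab 70 mm wide, 130 mm long, 26 mm high, with a stepped relief up to 45 mm. Loose, about 180 g. Origin: underside, middle of the end towards the fence; +y along its length. One of the three blanks lies on the bed with its origin at seat, two are spares on the side ledge.
- blank_long: Rough mask blank of pale wood: slab 70 mm wide, 170 mm long, 26 mm high, with a stepped relief up to 45 mm. Loose, about 240 g. Origin: underside, middle of the end towards the fence; +y along its length. One of the three blanks lies on the bed with its origin at seat, two are spares on the side ledge.
- mallet: Carver's wooden mallet lying on the table on the robot's side of the bench, about parallel to it. Origin: underside, about its middle; x along its handle. Bystander.
- tape: Roll of tape lying flat on the table, off the outer (+y) end of the bench: 90 mm across, 24 mm high. Origin: centre of its underside. Bystander.
Not all that is in view belongs to the job. What is shaped like the blank_short but black or turquoise is not meant. Leave any green look-alike of the blank_medium alone.

How it is judged:
By the outcome, as a careful person would: the job done as asked, in the order asked, and still so for the second after the job is handed in, with the robot touching nothing.
It also fails if it takes over 38 s, if anything falls off the work surface, if the arm or the gripper's body presses on something with over 40 N, if the wrist force passes 120 N, or if a joint passes its speed limit or range.

### The arm

A 6-joint arm with a two-finger parallel gripper is mounted at the origin on the work surface. World frame = base frame: x ahead of the robot, y to its left, z up, the work surface at z = 0. Lengths are in m, angles in rad, forces in N, time in s.
With the tool pointing down it reaches from about 0.275 to 0.75 m from the base axis. Payload 10.2 kg.
Tool frame: the origin (TCP) lies midway between the tips of the shut fingers; the grasp point (between the pads) lies behind it (ctrl.grip_point_offset is the z of the grasp point in the tool frame, in m); z points along the fingers, y is the line along which they close (so a half turn about z gives the same grasp; the last joint's range is limited). The gripper opens to 85 mm and grips with 20 to 120 N. Pads are 22 mm wide; open, the fingers measure 114 mm over their backs; the gripper's body (76 mm by 85 mm) begins 54 mm behind the grasp point. The pads swing forward as they close: fully open they stand 13 mm farther back than shut.
Start: joints at [-1.415, 0.313, 1.498, -0, 1.331, -0.223], TCP at [0.194, -0.488, 0.231] pointing down, gripper open.
Joint ranges: [-2.94, 2.94], [-0.97, 2.17], [0.19, 2.56], [-1.23, 4.37], [0.02, 3.11], [-2.88, 2.88]. Speed limits (rad/s): [2.39, 2.39, 3.01, 3.14, 3.14, 3.14].

### API

Orientations are given as a rotation vector (axis times angle).
In Python, from station import monitor, eyes, ctrl gives the robot as it stands.
- The arm moves only by the shell command python3 -m handwheel 'ROWS' [FORCE]. ROWS is JSON, a list of rows, each an object of numbers: "x", "y", "z": the shift along the tool's x, y, z in m; "rx", "ry", "rz": the turn, a rotation vector about the tool's x, y, z in rad; "fingers": the closure, from 0 (fully open) to 1 (shut). In form: [{"x": .., "y": .., "z": .., "rx": .., "ry": .., "rz": .., "fingers": ..}, ...]. A call has 1 to 12 rows; each row shifts and turns the commanded pose from where the row before left it, along the tool's axes as they then stand; what a row does not reach is not made up. A row lasts 1/8 s, in which the tool goes at most 62.5 mm and 10.7 degrees, less where a joint would pass 70% of its speed; a pose out of reach is approached as far as the arm can. A call with a gripper value outside its range is refused whole. The fingers move at their own pace and stop on an object; FORCE is the grip in N (left out, the last holds). Time passes only in rows, so rows that do not move let the fingers close. It gives the time, the measured TCP pose, the force, the opening and the grip force at its end, in the units of the state.
- monitor.state(): the state, without advancing time (a new reading comes with each control period).
- eyes.grab_frame(name): name is "scene" or "top" or "wrist"; returns a dict with "image" (400x640x3 uint8, red, green, blue), "range_z" (400x640 float32, m along the optical axis (not along the pixel's ray), 0 where there is no reading), "vfov" (degrees; the focal length in pixels is half the picture's height over the tangent of half this angle, whatever the lens; pixels are square), "cx", "cy" (the principal point, pixels), "R" (3x3) and "t" (3): a world point X has camera coordinates R X + t. Camera axes: x right, y down, z forward; pixel columns grow to the right and rows downward; lengths in m; the calibration is good to about 2 mm. A picture is of the moment at which its call begins.
- ctrl.close_job(): hands the job in; it is judged then, once.
The state is a dict: "time": time; "q": joint angles; "joint_velocities": joint speeds; "tau": joint torques, N m; "eef_pos": TCP position; "orientation": TCP orientation; "force": force on the tool from outside, world axes, zero at the start; "torque": the same for the moment, N m; "opening": finger opening in m; "grip_force": force on a finger pad.
Only numpy, scipy, OpenCV 4.12 (cv2) and the standard library are available. Lean on these libraries where they do the work, as an engineer would, in place of code of your own. Each camera call takes 0.05 s, during which the arm holds its last target. There are 200 camera calls.

## Working session

There is one attempt and no reset: what is moved stays moved. The work goes in short steps, Python scripts to look and compute and a shell command to move; the robot and the scene stay as the last step left them, time stands still between calls to the robot, and variables do not carry over. Pictures are saved under pics/ and viewed, at most 10 in all, crops included, and the job is handed in when it is done.

```bash
mkdir -p pics; ls; python3 - <<'E'
from station import monitor, eyes, ctrl
import cv2,numpy as np
s=monitor.state();print({k:np.round(v,3).tolist() for k,v in s.items()})
for n in("scene","top"):
    f=eyes.grab_frame(n);np.savez(f"pics/{n}0.npz",**f)
    cv2.imwrite(f"pics/{n}0.png",f["image"][...,::-1])
    print(n,f["vfov"],f["cx"],f["cy"],np.round(f["R"],3).tolist(),np.round(f["t"],3))
E
```

```text
pics
{'time': 0.0, 'q': [-1.415, 0.313, 1.498, -0.0, 1.331, -0.223], 'joint_velocities': [0.0, 0.002, -0.001, 0.001, -0.0, -0.0], 'tau': [0.001, -41.226, -25.974, -0.0, 0.004, 0.0], 'eef_pos': [0.194, -0.488, 0.231], 'orientation': [-3.084, -0.591, -0.0], 'force': [0.36, -0.143, -0.706], 'torque': [-0.028, -0.006, -0.045], 'grip_force': 0.0, 'opening': 0.085}
scene 48.869520049195906 308.0725983852763 195.45686256159564 [[-0.236, 0.971, -0.021], [0.598, 0.128, -0.791], [-0.766, -0.2, -0.611]] [ 0.06  -0.297  1.617]
top 45.85076461331814 316.28837650901875 202.334246439147 [[-0.023, -1.0, -0.008], [-0.993, 0.024, -0.112], [0.112, 0.006, -0.994]] [0.094 0.575 1.234]
```

View pics/top0.png

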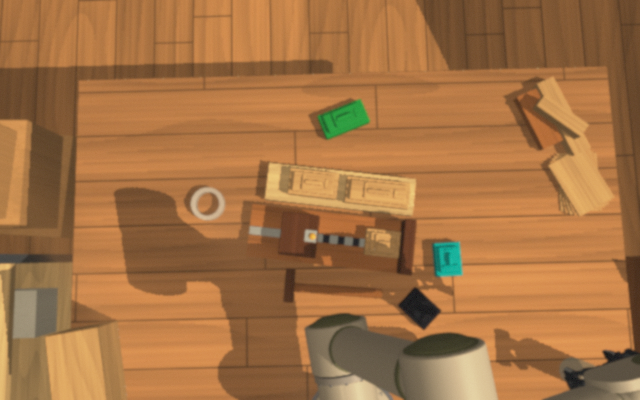

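View pics/scene0.png

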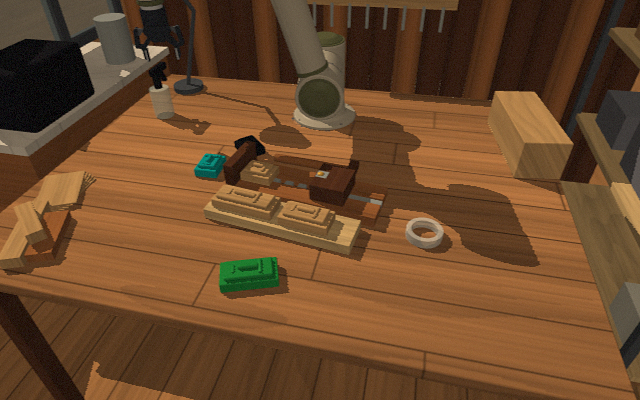

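Top view: the block is at (300,235) and the fence at (407,245). Pale blank on the bed is at (378,240), with spares on the ledge at (312,180) and (377,190). The tape is at (207,203) and the mallet at (335,283). Lookalikes are green (344,119), turquoise (447,259) and black (419,308). None of the lookalikes is on the bed. The bed blank looks like the short one, so next I measure it and check a close crop.

```bash
cat > h.py <<'E'
import numpy as np,cv2
def cloud(f):
    im=f["image"];z=f["range_z"];fl=200/np.tan(np.radians(float(f["vfov"]))/2)
    v,u=np.mgrid[:400,:640]
    c=np.stack([(u-f["cx"])/fl*z,(v-f["cy"])/fl*z,z],-1)
    P=(c-f["t"])@f["R"]; P[z==0]=np.nan
    return P
def rect(P,m):
    r=cv2.minAreaRect((P[m][:,:2]*1000).astype(np.float32)); return r
E
python3 - <<'E'
from h import *
for n,box in(("top",(240,420,150,305)),("scene",(200,390,120,250))):
    f=dict(np.load(f"pics/{n}0.npz"));P=cloud(f);hsv=cv2.cvtColor(f["image"],cv2.COLOR_RGB2HSV)
    roi=np.zeros((400,640),bool);roi[box[2]:box[3],box[0]:box[1]]=1
    Z=P[...,2]
    def comps(m,tag):
        k,l,st,c=cv2.connectedComponentsWithStats((m&roi).astype(np.uint8))
        for i in range(1,k):
            if st[i,4]>60:
                r=rect(P,l==i);print(n,tag,st[i],np.round(c[i]),"ctr",np.round(r[0]),"size",np.round(r[1]),"ang",round(r[2],1),"z",round(float(np.median(Z[l==i])),4))
    dark=hsv[...,2]<110
    comps((Z>.07)&(Z<.088)&dark,"blocktop"); comps((Z>.088)&(Z<.105),"fence")
    comps((Z>.045)&(hsv[...,2]>120)&(Z<.085),"pale")
    comps((Z>.008)&(Z<.04),"bed/ledge")
    a,b,c,d=box;cr=f["image"][c:d,a:b]
    cv2.imwrite(f"pics/{n}crop.png",cv2.resize(cr,None,fx=3.8,fy=3.8,interpolation=cv2.INTER_CUBIC)[...,::-1])
E
```

```text
top blocktop [ 278  212   40   46 1135] [297. 235.] ctr [490. 127.] size [ 96. 110.] ang 82.4 z 0.0805
top fence [400 219  17  57 677] [408. 247.] ctr [ 452. -149.] size [ 31. 140.] ang 82.2 z 0.0947
top pale [ 288  168   51   32 1292] [313. 183.] ctr [626.  88.] size [130.  71.] ang 82.4 z 0.0646
top pale [ 344  176   67   34 1715] [377. 192.] ctr [597. -81.] size [170.  71.] ang 82.1 z 0.0649
top pale [303 225  16  18 164] [310. 235.] ctr [491.  97.] size [38. 44.] ang 88.1 z 0.0808
top pale [365 228  35  31 912] [382. 243.] ctr [464. -88.] size [89. 70.] ang 82.1 z 0.0634
top bed/ledge [ 265  163  151   53 2508] [329. 190.] ctr [614.  15.] size [400. 105.] ang 82.2 z 0.0301
top bed/ledge [ 246  204  156   70 5375] [322. 239.] ctr [481.  63.] size [403. 140.] ang 82.2 z 0.0298
top bed/ledge [ 284  269   99   34 1167] [325. 289.] ctr [360.  42.] size [ 86. 260.] ang 1.2 z 0.0241
top bed/ledge [399 287  21  18 211] [412. 298.] ctr [ 313. -166.] size [33. 63.] ang 45.3 z 0.0274
scene blocktop [223 144  33  31 192] [240. 162.] ctr [ 455. -148.] size [ 32. 140.] ang 80.9 z 0.079
scene b
[... 384 characters left out ...]
ene pale [278 201  57  29 747] [305. 213.] ctr [631.  86.] size [127.  69.] ang 83.8 z 0.0654
scene bed/ledge [298 120  54   9 311] [324. 123.] ctr [87. 18.] size [ 58. 188.] ang 11.5 z 0.012
scene bed/ledge [250 135  16  20 137] [258. 145.] ctr [ 281. -163.] size [88. 33.] ang 37.0 z 0.0263
scene bed/ledge [235 138  14  11  74] [240. 142.] ctr [ 295. -216.] size [46. 33.] ang 69.9 z 0.0291
scene bed/ledge [200 154  27  23 431] [212. 165.] ctr [ 420. -263.] size [96. 69.] ang 2.1 z 0.0272
scene bed/ledge [274 154  86  19 497] [311. 161.] ctr [336.  43.] size [262.  48.] ang 87.5 z 0.0226
scene bed/ledge [ 204  164  184   86 5930] [308. 208.] ctr [538.  41.] size [429. 266.] ang 81.8 z 0.0293
```

View pics/topcrop.png

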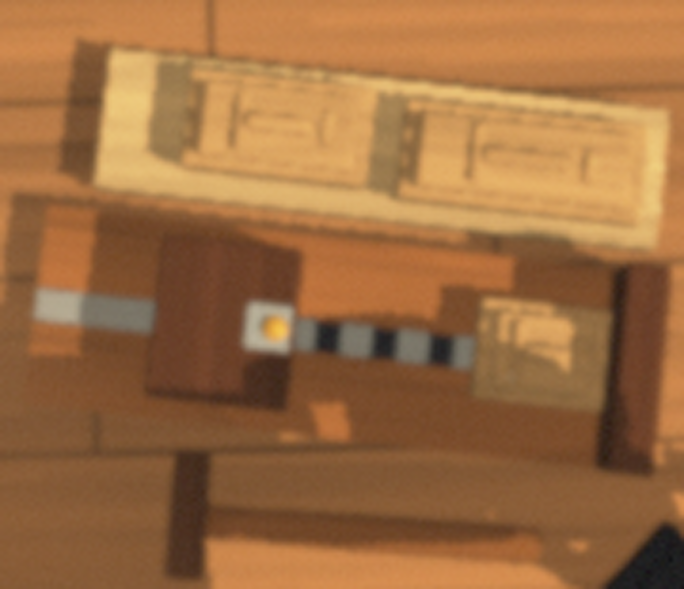

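The crop shows all three dark notches open at (327,340), (384,343) and (440,350). The blank against the fence at (540,350) is pale and measures 89 x 70 mm by depth, so it's the short one. The spares measure 130 and 170 mm. Both views agree.

The target is the inner notch, travel 0.160. Bench y points at 82.2° in the world and the block centre is at (0.490, 0.127), so travel is now about 0.043 and about 117 mm remains. I'll go above the start of the push, turn the tool so its closing axis lies along bench x, and shut the fingers.

```bash
python3 -m handwheel '[{"x":0.039,"y":-0.038,"fingers":1},{"x":0.039,"y":-0.038},{"x":0.039,"y":-0.038},{"x":0.039,"y":-0.038},{"x":0.039,"y":-0.038},{"x":0.039,"y":-0.038},{"x":0.039,"y":-0.038},{"x":0.039,"y":-0.038},{"x":0.039,"y":-0.038},{"x":0.039,"y":-0.038},{"x":0.039,"y":-0.038},{"x":0.039,"y":-0.038}]' 20
python3 -m handwheel '[{"rz":-0.176},{"rz":-0.176},{"rz":-0.176},{"rz":-0.176},{"rz":-0.176},{"rz":-0.176},{}]'
python3 - <<'E'
from station import monitor
from scipy.spatial.transform import Rotation as R
import numpy as np
s=monitor.state();M=R.from_rotvec(s["orientation"]).as_matrix();p=np.array(s["eef_pos"])
print(np.round(M,3),p,s["opening"],s["force"])
print("to go in tool axes",np.round(M.T@(np.array([.5008,.2057,.05])-p),4))
E
```

```text
[[ 0.929  0.37  -0.   ]
 [ 0.37  -0.929  0.001]
 [ 0.    -0.001 -1.   ]] [ 0.19410617 -0.48755439  0.23079596] 0.08549262710641747 [-0.47967867  0.78948067  0.23075789]
to go in tool axes [ 0.5413 -0.5305  0.1815]$[0]: bad value
$[0]: bad value
```

```bash
python3 -m handwheel '[{"x":0.039,"y":-0.038,"z":0,"rx":0,"ry":0,"rz":0,"fingers":1},{"x":0.039,"y":-0.038,"z":0,"rx":0,"ry":0,"rz":0,"fingers":1},{"x":0.039,"y":-0.038,"z":0,"rx":0,"ry":0,"rz":0,"fingers":1},{"x":0.039,"y":-0.038,"z":0,"rx":0,"ry":0,"rz":0,"fingers":1},{"x":0.039,"y":-0.038,"z":0,"rx":0,"ry":0,"rz":0,"fingers":1},{"x":0.039,"y":-0.038,"z":0,"rx":0,"ry":0,"rz":0,"fingers":1},{"x":0.039,"y":-0.038,"z":0,"rx":0,"ry":0,"rz":0,"fingers":1},{"x":0.039,"y":-0.038,"z":0,"rx":0,"ry":0,"rz":0,"fingers":1},{"x":0.039,"y":-0.038,"z":0,"rx":0,"ry":0,"rz":0,"fingers":1},{"x":0.039,"y":-0.038,"z":0,"rx":0,"ry":0,"rz":0,"fingers":1},{"x":0.039,"y":-0.038,"z":0,"rx":0,"ry":0,"rz":0,"fingers":1},{"x":0.039,"y":-0.038,"z":0,"rx":0,"ry":0,"rz":0,"fingers":1}]' 20
python3 -m handwheel '[{"x":0,"y":0,"z":0,"rx":0,"ry":0,"rz":-0.176,"fingers":1},{"x":0,"y":0,"z":0,"rx":0,"ry":0,"rz":-0.176,"fingers":1},{"x":0,"y":0,"z":0,"rx":0,"ry":0,"rz":-0.176,"fingers":1},{"x":0,"y":0,"z":0,"rx":0,"ry":0,"rz":-0.176,"fingers":1},{"x":0,"y":0,"z":0,"rx":0,"ry":0,"rz":-0.176,"fingers":1},{"x":0,"y":0,"z":0,"rx":0,"ry":0,"rz":-0.176,"fingers":1},{"x":0,"y":0,"z":0,"rx":0,"ry":0,"rz":0,"fingers":1}]'
cat > go.py <<'E'
from station import monitor
from scipy.spatial.transform import Rotation as R
import numpy as np,sys
s=monitor.state();M=R.from_rotvec(s["orientation"]).as_matrix();p=np.array(s["eef_pos"])
print(np.round(M,3),p,s["opening"],s["force"],s["time"])
ey=np.array([.136,.991,0]);ex=np.array([.991,-.136,0]);d=p-[.490,.127,0]
print("bench rel block start x,y",ex@d,ey@d+.0636)
g=np.array([.5008,.2057,.05])
print("to go in tool axes",np.round(M.T@(g-p),4), "bench -y in tool",M.T@-ey)
E
python3 go.py
```

```text
time: 1.6
eef_pos: [0.4607, 0.1108, 0.2312]
orientation: [3.085, 0.592, -0.0]
force: [0.8, -0.9, -0.1]
opening: -0.0001
grip_force: 0.0
time: 2.48
eef_pos: [0.4602, 0.1089, 0.2311]
orientation: [-2.369, -2.063, 0.001]
force: [-0.6, -0.3, 0.3]
opening: 0.0002
grip_force: 0.0
[[ 0.137  0.991 -0.001]
 [ 0.991 -0.137  0.   ]
 [-0.    -0.001 -1.   ]] [0.46020699 0.10894583 0.23105691] 0.00015598134478512433 [-0.638529   -0.31397182  0.31554907] 2.475
bench rel block start x,y -0.027069501180145897 0.041656464821300525
to go in tool axes [0.1014 0.027  0.181 ] bench -y in tool [-1.00028770e+00  1.22587193e-03  7.05661303e-05]
```

Tool x now lies along bench +y. Move over the start point, then down to z = 0.05 and look.

```bash
python3 -m handwheel '[{"x":0.034,"y":0.009,"z":0,"rx":0,"ry":0,"rz":0,"fingers":1},{"x":0.034,"y":0.009,"z":0,"rx":0,"ry":0,"rz":0,"fingers":1},{"x":0.033,"y":0.009,"z":0,"rx":0,"ry":0,"rz":0,"fingers":1},{"x":0,"y":0,"z":0.03,"rx":0,"ry":0,"rz":0,"fingers":1},{"x":0,"y":0,"z":0.03,"rx":0,"ry":0,"rz":0,"fingers":1},{"x":0,"y":0,"z":0.03,"rx":0,"ry":0,"rz":0,"fingers":1},{"x":0,"y":0,"z":0.03,"rx":0,"ry":0,"rz":0,"fingers":1},{"x":0,"y":0,"z":0.03,"rx":0,"ry":0,"rz":0,"fingers":1},{"x":0,"y":0,"z":0.02,"rx":0,"ry":0,"rz":0,"fingers":1},{"x":0,"y":0,"z":0.01,"rx":0,"ry":0,"rz":0,"fingers":1},{"x":0,"y":0,"z":0,"rx":0,"ry":0,"rz":0,"fingers":1}]'
python3 go.py
python3 - <<'E'
from station import eyes
from h import *
f=eyes.grab_frame("scene");np.savez("pics/scene1.npz",**f)
cv2.imwrite("pics/scene1.png",cv2.resize(f["image"][100:260,200:400],None,fx=3.5,fy=3.5,interpolation=cv2.INTER_CUBIC)[...,::-1])
E
```

```text
time: 3.85
eef_pos: [0.5007, 0.2053, 0.0511]
orientation: [-2.369, -2.063, 0.001]
force: [0.2, 0.2, -0.6]
opening: 0.0001
grip_force: 0.0
[[ 0.137  0.991 -0.001]
 [ 0.991 -0.137 -0.   ]
 [-0.    -0.001 -1.   ]] [0.50065452 0.20532419 0.0510975 ] 0.00011633226393690283 [ 0.23248952  0.23582487 -0.60097839] 3.85
bench rel block start x,y -9.345751297339875e-05 0.14266828784409655
to go in tool axes [0.0004 0.0001 0.0011] bench -y in tool [-1.00028757e+00  1.31352568e-03  2.14677008e-04]
```

View pics/scene1.png

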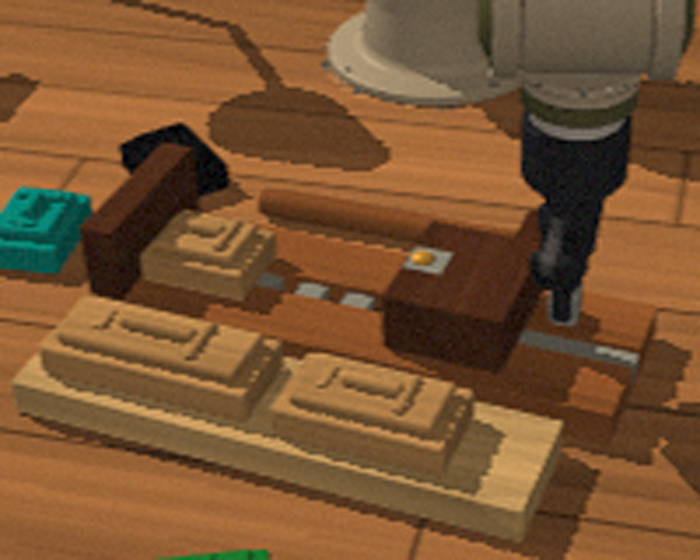

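The fingers stand at (565,310), clear of the outer face, with nothing in the way. Push now: first to make contact.

```bash
python3 -m handwheel '[{"x":-0.008,"y":0,"z":0,"rx":0,"ry":0,"rz":0,"fingers":1},{"x":-0.008,"y":0,"z":0,"rx":0,"ry":0,"rz":0,"fingers":1},{"x":-0.008,"y":0,"z":0,"rx":0,"ry":0,"rz":0,"fingers":1},{"x":-0.008,"y":0,"z":0,"rx":0,"ry":0,"rz":0,"fingers":1},{"x":-0.008,"y":0,"z":0,"rx":0,"ry":0,"rz":0,"fingers":1}]'
cat > look.py <<'E'
from station import eyes
from h import *
import sys
f=eyes.grab_frame("scene");P=cloud(f);hsv=cv2.cvtColor(f["image"],cv2.COLOR_RGB2HSV);Z=P[...,2]
ey=np.array([.136,.991]);ex=np.array([.991,-.136])
d=P[...,:2]-[.4905,.127];X=d@ex;Y=d@ey+.0636
m=(Z>.074)&(Z<.084)&(abs(X)<.05)&(Y<.17)&(Y>-.17)
h,e=np.histogram(Y[m],bins=np.arange(-.17,.17,.002));occ=e[:-1][h>4]
print("block top y from",occ.min(),"to",occ.max()+.002,"-> c (from inner edge)",round(.107-48e-3-occ.min(),4))
h=hsv;y=(h[...,0]>15)&(h[...,0]<32)&(h[...,1]>150)&(h[...,2]>150)&(abs(X)<.012)&(Z>.076)&(Z<.1)&(Y>-.12)&(Y<.12)
print("dome n",y.sum(),"y",np.round(np.median(Y[y]),4) if y.any() else None,"z max",np.round(Z[y].max(),4) if y.any() else None)
cv2.imwrite(f"pics/{sys.argv[1]}.png",cv2.resize(f["image"][120:240,220:360],None,fx=5,fy=5,interpolation=cv2.INTER_CUBIC)[...,::-1])
E
python3 go.py|grep -A0 bench; python3 look.py s2
```

```text
time: 4.53
eef_pos: [0.4955, 0.1653, 0.0515]
orientation: [2.367, 2.065, 0.001]
force: [-0.1, 3.9, 1.9]
opening: -0.0002
grip_force: 1.6
bench rel block start x,y 0.0002232731955112446 0.10230642407806154
to go in tool axes [ 0.0407 -0.0002  0.0016] bench -y in tool [-1.00028835e+00 -2.75657792e-04 -3.83416864e-04]
block top y from -0.003999999999999865 to 0.11400000000000024 -> c (from inner edge) 0.063
dome n 14 y 0.0067 z max 0.0878
```

Contact is made at 3.9 N and travel is about 0.064. Push on 84 mm to about 0.148, past the outer and middle notches.

```bash
python3 -m handwheel '[{"x":-0.007,"y":0,"z":0,"rx":0,"ry":0,"rz":0,"fingers":1},{"x":-0.007,"y":0,"z":0,"rx":0,"ry":0,"rz":0,"fingers":1},{"x":-0.007,"y":0,"z":0,"rx":0,"ry":0,"rz":0,"fingers":1},{"x":-0.007,"y":0,"z":0,"rx":0,"ry":0,"rz":0,"fingers":1},{"x":-0.007,"y":0,"z":0,"rx":0,"ry":0,"rz":0,"fingers":1},{"x":-0.007,"y":0,"z":0,"rx":0,"ry":0,"rz":0,"fingers":1},{"x":-0.007,"y":0,"z":0,"rx":0,"ry":0,"rz":0,"fingers":1},{"x":-0.007,"y":0,"z":0,"rx":0,"ry":0,"rz":0,"fingers":1},{"x":-0.007,"y":0,"z":0,"rx":0,"ry":0,"rz":0,"fingers":1},{"x":-0.007,"y":0,"z":0,"rx":0,"ry":0,"rz":0,"fingers":1},{"x":-0.007,"y":0,"z":0,"rx":0,"ry":0,"rz":0,"fingers":1},{"x":-0.007,"y":0,"z":0,"rx":0,"ry":0,"rz":0,"fingers":1}]'
python3 go.py|grep -A0 bench; python3 look.py s3
```

```text
time: 6.08
eef_pos: [0.4839, 0.082, 0.0513]
orientation: [2.367, 2.065, 0.0]
force: [0.2, 1.8, 0.3]
opening: -0.0
grip_force: 1.1
bench rel block start x,y 7.421618559539793e-05 0.018183654037732547
to go in tool axes [ 0.1248 -0.      0.0013] bench -y in tool [-1.00028840e+00 -3.27953882e-04  4.64447138e-06]
block top y from -0.08999999999999994 to 0.030000000000000165 -> c (from inner edge) 0.149
dome n 13 y -0.0772 z max 0.0877
```

View pics/s3.png

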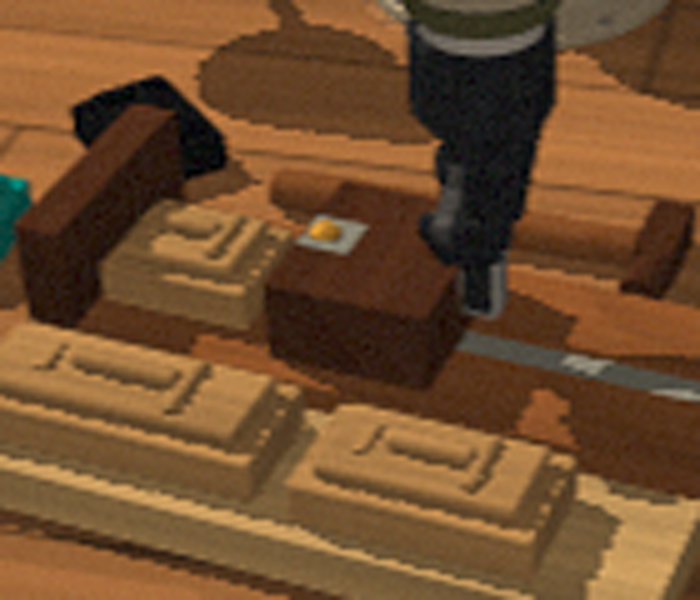

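The dome at (325,230) still stands proud, at z 0.088. Travel is about 0.148 and the block is clear of the blank. Now 8 mm more, gently.

```bash
python3 -m handwheel '[{"x":-0.002,"y":0,"z":0,"rx":0,"ry":0,"rz":0,"fingers":1},{"x":-0.002,"y":0,"z":0,"rx":0,"ry":0,"rz":0,"fingers":1},{"x":-0.002,"y":0,"z":0,"rx":0,"ry":0,"rz":0,"fingers":1},{"x":-0.002,"y":0,"z":0,"rx":0,"ry":0,"rz":0,"fingers":1},{"x":0,"y":0,"z":0,"rx":0,"ry":0,"rz":0,"fingers":1},{"x":0,"y":0,"z":0,"rx":0,"ry":0,"rz":0,"fingers":1}]'
python3 go.py|grep -A0 bench; python3 look.py s4
```

```text
time: 6.88
eef_pos: [0.4829, 0.0746, 0.0513]
orientation: [-2.367, -2.065, 0.0]
force: [0.4, 0.3, 0.5]
opening: -0.0
grip_force: 0.0
bench rel block start x,y 5.06961122668199e-05 0.010706184788713054
to go in tool axes [0.1323 0.     0.0013] bench -y in tool [-1.00028836e+00 -4.37988787e-04 -2.91980058e-09]
block top y from -0.10199999999999995 to 0.02200000000000016 -> c (from inner edge) 0.161
dome n 0 y None z max None
```

View pics/s4.png

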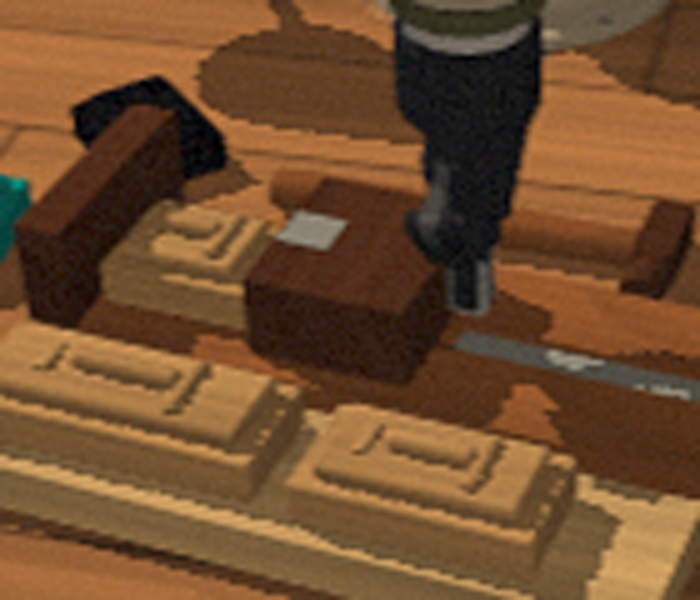

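The dome has vanished from its plate at (312,230), so the pin has dropped. Travel is about 0.160, contact force is zero and the fingers are already free of the block. Back off, rise, and check once from the top camera.

```bash
python3 -m handwheel '[{"x":0.015,"y":0,"z":0,"rx":0,"ry":0,"rz":0,"fingers":1},{"x":0.02,"y":0,"z":0,"rx":0,"ry":0,"rz":0,"fingers":1},{"x":0,"y":0,"z":-0.03,"rx":0,"ry":0,"rz":0,"fingers":1},{"x":0,"y":0,"z":-0.04,"rx":0,"ry":0,"rz":0,"fingers":1},{"x":0.03,"y":0,"z":-0.04,"rx":0,"ry":0,"rz":0,"fingers":1},{"x":0.04,"y":0,"z":-0.04,"rx":0,"ry":0,"rz":0,"fingers":1},{"x":0.04,"y":0,"z":0,"rx":0,"ry":0,"rz":0,"fingers":1},{"x":0.04,"y":0,"z":0,"rx":0,"ry":0,"rz":0,"fingers":1},{"x":0,"y":0,"z":0,"rx":0,"ry":0,"rz":0,"fingers":1}]'
python3 look.py s5
python3 - <<'E'
from station import eyes
from h import *
f=eyes.grab_frame("top")
cv2.imwrite("pics/top5.png",cv2.resize(f["image"][150:305,190:430],None,fx=3.2,fy=3.2,interpolation=cv2.INTER_CUBIC)[...,::-1])
P=cloud(f);f0=dict(np.load("pics/top0.npz"));P0=cloud(f0)
for n,b in(("blank",(360,402,224,262)),("block",(300,362,200,275))):
  for p,im in((P0,f0["image"]),(P,f["image"])):
    V=im.max(-1);r=np.zeros((400,640),bool);r[b[2]:b[3],b[0]:b[1]]=1
    m=r&(p[...,2]>(.045 if n=="blank" else .074))&(p[...,2]<(.078 if n=="blank" else .084))
    if n=="blank": m&=V>120
    if m.sum()>20: print(n,np.round(rect(p,m),1) if 0 else rect(p,m))
E
```

```text
time: 8.05
eef_pos: [0.5073, 0.2609, 0.2009]
orientation: [-2.363, -2.069, 0.0]
force: [-0.4, -0.7, -0.3]
opening: 0.0002
grip_force: 0.0
block top y from -0.09999999999999995 to -0.0039999999999998665 -> c (from inner edge) 0.159
dome n 0 y None z max None
blank ((463.92498779296875, -87.89836120605469), (88.61292266845703, 69.74966430664062), 82.05609893798828)
blank ((463.470703125, -78.47169494628906), (103.23027038574219, 79.47107696533203), 80.53472137451172)
block ((486.8028259277344, 99.7956771850586), (48.93233108520508, 110.26980590820312), 88.59477996826172)
block ((473.8698425292969, 11.460990905761719), (95.56678009033203, 110.24163055419922), 82.21206665039062)
```

View pics/top5.png

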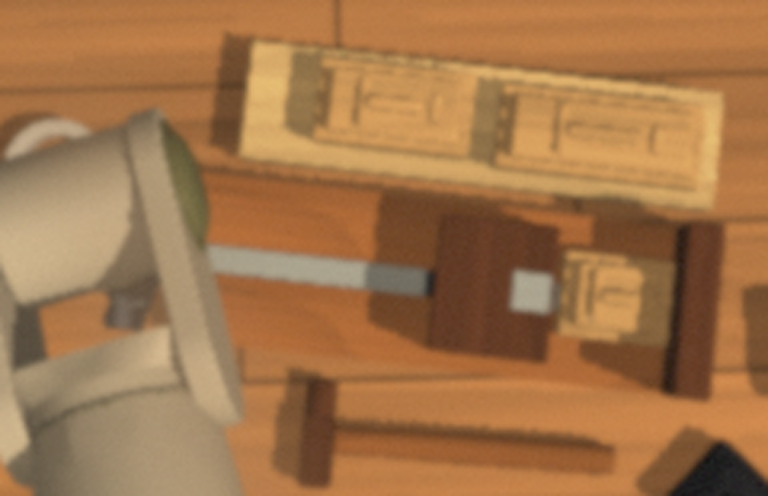

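The stop stands at (490,285), just short of the blank at (610,297). It has moved 116.7 mm and sits at travel 0.160, with the pin plate flush. The blank is still against the fence, and the robot is clear. The second blank reading took in the block's edge, so I ignore it.

```bash
python3 -c "from station import ctrl;print(ctrl.close_job())"
```

```text
the job is handed in; nothing more can be done
None
```

The stop block is latched in the inner notch, the last one open before the short blank, at travel of about 0.160; the arm is clear, and the job was handed in at about 8 s of the 38 s allowed.

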